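# Level the sprung delivery tray with its jacking foot

### The job

Oil the thread of the delivery tray's adjusting foot with a short press of the oil can's nozzle cap and let the cap spring back up. Only then turn the foot's wing knob until, with the spirit level pressed down on the tray so that the tray bears on its foot, the bubble sits between the two marks of its vial; finish while still pressing the level down like that, and do not let go. Leave the level lying on the tray and do not move the tape roll, the carton or the screwdriver.

Things in the scene. Friction and masses are not known exactly. Their poses are not given: they have to be found in the camera images.
- nozzle_top (a point): Centre of the top of the oil can's white round nozzle cap (26 mm diameter, 18 mm tall), 135 mm above the table. The bare metal can (46 mm diameter) stands fixed in a round holder beside the tray's foot, a thin spout pointing at the foot's thread. The cap goes straight down 6 mm against a spring (1 N to start, 5 N at the bottom) and returns by itself.
- nozzle (a joint): how far the nozzle cap is pressed down, in m: 0 up, 0.006 fully down; 0.0045 or more gives oil.
- foot_grip (a point): Centre of the black wing grip of the tray's foot: an upright bar 56 mm long, 14 mm thick, 28 mm tall on a vertical spindle, centre 131 mm above the table, 20 mm or so free below it. x runs along the 56 mm and turns with it; z is up. It does not rise or fall; turns stiffly (0.12 N m) and stays. Clockwise from above raises the tray's foot end, counter-clockwise lowers it.
- foot_end (a point): One end of the wing grip, 28 mm from foot_grip along its x: shows how the foot is turned. With the tray pressed on its foot, each radian of turn moves the bubble 8 mm: clockwise towards the foot end, counter-clockwise away from it. The foot starts 0.8 to 2.2 rad from where the tray is level, and can turn 2.6 rad to either side of there.
- tray: Dark tray, 220 by 255 mm, its top 90 mm above the table, hinged along one 220 mm edge (fence 62 mm tall); a fork at the other edge lies round the foot's spindle. Origin on the hinge line; -y points to the foot, 270 mm away. Unpressed, a spring holds the foot end up (0.03 rad) off the brass collar; 2 to 4 N on the level's bare top brings it down on it; about 10 N makes it bear firmly.
- foot_collar: brass collar (38 mm diameter, 10 mm tall) on the foot's spindle under the tray's fork; origin at the centre of its underside. It goes up and down as the foot is turned and carries the tray when the tray is pressed down.
- level: aluminium spirit level, a bar 150 mm long, 40 mm wide and 30 mm tall, lying loose on the tray, about 0.4 kg; origin at the centre of its underside. Its x axis runs along its length from the end with the vial to the bare end, which lies nearest the foot; z is up.
- level_land (a point): middle of the bare flat top of the level's foot-side half (free area 70 by 40 mm), where it is pressed down; on the level's top face, 38 mm from its centre along x.
- vial (a point): centre of the level's vial, a yellow-green tube 64 mm long along the level's x axis on top of its other half, 35 mm from the level's centre, its top 9 mm above the level's top. Two black rings 24 mm apart, 12 mm either side of this point, are its marks. x axis along the level, towards the foot end.
- bubble_mid (a point): Centre of the white bubble (14 mm long, 10 mm wide) in the vial. It runs to the higher end: 4.8 mm per 0.01 rad of tilt, at most 22 mm either way, settling in about 1.5 s. Between the marks it is within 5 mm of the vial's centre. Bubble towards the foot (+x of the level): foot end too high.
- tape_roll: roll of brown tape lying flat, 100 mm diameter, 24 mm tall; a bystander. Origin at the centre of its underside.
- carton: small closed cardboard carton, 100 by 75 by 50 mm; a bystander. Origin at the centre of its underside.
- screwdriver: screwdriver lying on the table beyond the tray; a bystander.

How it is judged (in metres and radians):
On the way, in this order (a step that is already met when the one before it is completed fails the run):
1. the nozzle cap is pressed down while the foot is still unturned (value of joint nozzle above 0.0045 m and distance of foot_end from where it was at the start of the episode below 0.004 m), for 0.05 s.
2. the nozzle cap has sprung back up, the foot still unturned (value of joint nozzle below 0.001 m and distance of foot_end from where it was at the start of the episode below 0.004 m), for 0.05 s.
3. the foot has been turned (distance of foot_end from where it was at the start of the episode above 0.006 m), for 0.1 s.
At the end, for the whole second after the job is handed in: Fingers press the level with over 3 N; it lies flat (0.02 rad) on the tray, along the hinge-to-foot direction (0.35 rad); the tray bears on the foot's collar with over 0.5 N; the bubble is within 5 mm of the vial's centre; the nozzle cap is up. Held through the last second (x of bubble_mid in the frame of vial between -0.005 and 0.005 m and contact force between the fingers and level above 3 N and contact force between tray and foot_collar above 0.5 N and contact force between level and tray above 3 N and angle between the z axis of level and the z axis of tray, either way round below 0.02 rad and angle between the x axis of level and the y axis of tray, either way round below 0.35 rad and value of joint nozzle below 0.001 m and linear speed of level below 0.02 m/s); the arm keeps its last pose, push and grip.
It fails at once if a bystander (tape roll, carton, screwdriver) is moved more than 30 mm (distance of any of tape_roll, carton, screwdriver from where it was at the start of the episode above 0.03 m).
It fails at once if the level is lifted or knocked off the tray (z of level in the frame of tray above 0.03 m or z of level in the frame of tray below -0.01 m).
It also fails if it takes over 72 s, if anything falls off the work surface, if the arm or the gripper's body presses on something with over 40 N, if the wrist force passes 120 N, or if a joint passes its speed limit or range.

### The arm

A 6-joint arm with a two-finger parallel gripper is mounted at the origin on the work surface. World frame = base frame: x ahead of the robot, y to its left, z up, the work surface at z = 0. Lengths are in mm, angles in rad, forces in N, time in s.
With the tool pointing down it reaches from about 350 to 875 mm from the base axis. Payload 4.2 kg.
Tool frame: the origin (TCP) lies midway between the tips of the shut fingers; the grasp point (between the pads) lies 19 mm behind it; z points along the fingers, y is the line along which they close (so a half turn about z gives the same grasp; the last joint's range is limited). The gripper opens to 85 mm and grips with 20 to 120 N. Pads are 22 mm wide; open, the fingers measure 114 mm over their backs; the gripper's body (76 mm by 85 mm) begins 54 mm behind the grasp point. The pads swing forward as they close: fully open they stand 13 mm farther back than shut.
Start: joints at [-1.033, 0.385, 0.008, 0, -1.194, -0.259], TCP at [172.018, -600.84, 194.912] pointing down, gripper open.
Joint ranges: [-3.14, 3.14], [-1.21, 2.06], [-1.07, 1.41], [-3.16, 2.05], [-2.99, -0.16], [-3.1, 3.1]. Speed limits (rad/s): [2.79, 2.79, 3.14, 3.14, 3.14, 3.14].

### API

Orientations are given as a unit quaternion [x, y, z, w].
In Python, from bench import arm gives the robot as it stands.
- The arm moves only by the tool send_rows, never from a script. Its argument "targets" is a list of rows, each an object of numbers: "gripper": the gripper command: -1 is fully open, 1 is shut, values between are in proportion; "x", "y", "z": the shift along the tool's x, y, z in cm; "ax", "ay", "az": the turn, a rotation vector about the tool's x, y, z in degrees. A call has 1 to 5 rows; each row shifts and turns the commanded pose from where the row before left it, along the tool's axes as they then stand; what a row does not reach is not made up. A row lasts 1/12 s, in which the tool goes at most 41.7 mm and 7.16 degrees, less where a joint would pass 70% of its speed; a pose out of reach is approached as far as the arm can. A call is refused whole if a number of a shift passes 4.17 or a number of a turn 7.16, either way. A call with a gripper value outside its range is refused whole. The fingers move at their own pace and stop on an object; the grip force is fixed at half the most. Time passes only in rows, so rows that do not move let the fingers close. It gives the time, the measured TCP pose, the force, the opening and the grip force at its end, in the units of the state.
- arm.read_state(): the state, without advancing time (a new reading comes with each control period).
- arm.get_image(name): name is "scene" or "top" or "wrist"; returns (picture, depth): 384x512x3 uint8, red, green, blue; 384x512 float32, mm along the optical axis (not along the pixel's ray), 0 where there is no reading.
- arm.camera_model(name): a dict with "fx", "fy", "cx", "cy" (pixels), "distortion" ([k1, k2, p1, p2, k3] as OpenCV has them; the pictures are not rectified), "cam_to_world" (4x4, takes a point from camera to world coordinates). Camera axes: x right, y down, z forward; pixel columns grow to the right and rows downward; lengths in mm; the calibration is good to about 2 mm. A picture is of the moment at which its call begins: read the wrist's pose just before it. camera_model takes no time and is no camera call; for the wrist camera it gives the pose at the moment of the call.
- arm.job_done(): hands the job in; it is judged then, once.
Trained networks look in the newest picture that a camera, given by its name, has taken for a name from the list of things; names that differ only in an ending like _2 or _b are one class to them, and where a whole thing is asked for, a point or a joint stands for the part that bears it (a point fixed in the world has none). Each returns a list of dicts, best first, with "score" (0 to 1); they miss things now and then, are a little off and sometimes report something else, mostly with a low value. They report only what shows in the picture. A call takes as long as a camera call.
- arm.boxes_of(camera, thing): "rect" ([left, top, width, height] in pixels, round what is visible of it).
The state is a dict: "clock": time; "joints": joint angles; "joint_vel": joint speeds; "joint_efforts": joint torques, N m; "position": TCP position; "ee_rot": TCP orientation; "contact_force": force on the tool from outside, world axes, zero at the start; "wrist_torque": the same for the moment, N m; "gripper_width": finger opening in mm; "grasp_force": force on a finger pad.
Only numpy, scipy, OpenCV 4.12 (cv2) and the standard library are available. Lean on these libraries where they do the work, as an engineer would, in place of code of your own. Each camera call takes 0.05 s, during which the arm holds its last target. There are 200 camera calls.

## Working session

There is one attempt and no reset: what is moved stays moved. The work goes in short steps, Python scripts to look and compute and a tool call to move; the robot and the scene stay as the last step left them, time stands still between calls to the robot, and variables do not carry over. Pictures are saved under pics/ and viewed, at most 10 in all, crops included, and the job is handed in when it is done.

Besides the shell and the picture viewer there is one more tool, called after "Emit:" in YAML: its name, and indented under it one key for each argument. send_rows: Moves the arm, as the interface text tells. Its arguments: {"type":"object","properties":{"targets":{"type":"array"}},"required":["targets"]}

```bash
mkdir -p pics; ls; cat > h.py <<'E'
import numpy as np,cv2
from bench import arm
from scipy.spatial.transform import Rotation as R
def px2w(cam,u,v,d=None,z=None,m=None):
    m=m or arm.camera_model(cam)
    K=np.array([[m['fx'],0,m['cx']],[0,m['fy'],m['cy']],[0,0,1.]])
    p=cv2.undistortPoints(np.array([[[u,v]]],float),K,np.array(m['distortion'],float))[0,0]
    T=np.array(m['cam_to_world']);r=T[:3,:3]@np.array([p[0],p[1],1.]);o=T[:3,3]
    s=d if d is not None else (z-o[2])/r[2]
    return o+s*r
def cloud(cam,dep,m=None):
    m=m or arm.camera_model(cam)
    K=np.array([[m['fx'],0,m['cx']],[0,m['fy'],m['cy']],[0,0,1.]])
    v,u=np.mgrid[0:384,0:512]
    p=cv2.undistortPoints(np.stack([u,v],-1).reshape(-1,1,2).astype(float),K,np.array(m['distortion'],float)).reshape(384,512,2)
    c=np.dstack([p,np.ones((384,512))])*dep[...,None]
    T=np.array(m['cam_to_world']);return c@T[:3,:3].T+T[:3,3]
E
python3 - <<'E'
from h import *
ims=[]
for c in ["scene","top"]:
    p,d=arm.get_image(c);cv2.imwrite(f'pics/{c}.png',p[...,::-1]);np.savez(f'{c}.npz',p=p,d=d)
    if c=="top":
        C=cloud(c,d)
        for t in ["nozzle_top","foot_grip","foot_end","level","level_land","vial","bubble_mid","tray","tape_roll","carton","screwdriver"]:
            b=arm.boxes_of(c,t)[:2]
            for x in b:
                l,tp,w,hh=x['rect'];u,v=l+w/2,tp+hh/2
                print(t,round(x['score'],2),np.round(x['rect']),C[int(v),int(u)].round())
print(arm.read_state())
E
```

```text
pics
foot_grip 0.58 [252. 196.  21.  10.] [585. -25. 142.]
foot_end 0.46 [256. 197.  17.   6.] [585. -31. 144.]
level 0.83 [182. 191.  50.  25.] [580. 142. 133.]
level_land 0.91 [181. 194.  53.  25.] [574. 142. 136.]
vial 0.68 [182. 192.  52.  25.] [577. 142. 133.]
tray 0.79 [165. 173. 107.  80.] [559. 112.  93.]
carton 0.82 [373. 180.  32.  32.] [ 609. -440.   51.]
carton 0.5 [116. 218.  32.  32.] [505. 407.  -0.]
screwdriver 0.82 [234. 130.  20.  30.] [801.  29.  26.]
{'clock': 0.65, 'joints': array([-1.03339866e+00,  3.84637926e-01,  7.90174288e-03, -1.87052279e-05,
       -1.19399451e+00, -2.58597113e-01]), 'joint_vel': array([ 0.00033163, -0.00078434, -0.00112771, -0.00066833,  0.00022555,
        0.0002344 ]), 'joint_efforts': array([ 4.74477656e-04, -3.91893554e+01,  1.88560420e+01,  4.18939188e+00,
       -2.91659780e-04, -2.60762079e-06]), 'position': array([ 172.02311411, -600.83657052,  194.94748615]), 'ee_rot': array([-1.38945825e-01,  9.90299983e-01, -2.68796399e-05,  2.07351052e-05]), 'contact_force': array([-0.54334639,  0.11961347, -0.25804237]), 'wrist_torque': array([ 0.02914469, -0.03271784, -0.03323336]), 'grasp_force': 0.0, 'gripper_width': 85.2937248231209}
```

```bash
python3 - <<'E'
from h import *
a=np.load('top.npz')['p'];b=np.load('scene.npz')['p']
cv2.imwrite('pics/topc.png',cv2.resize(a[150:270,150:300,::-1],(750,600),interpolation=cv2.INTER_CUBIC))
E
```

```text
(no output)
```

View pics/scene.png

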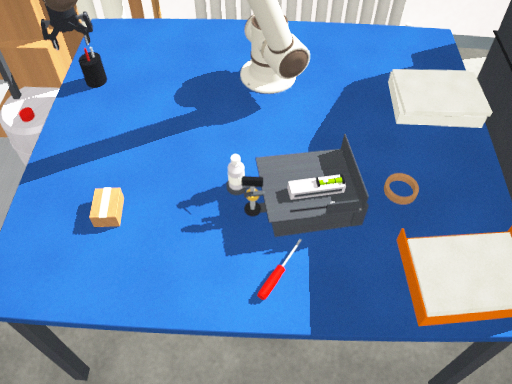

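View pics/topc.png

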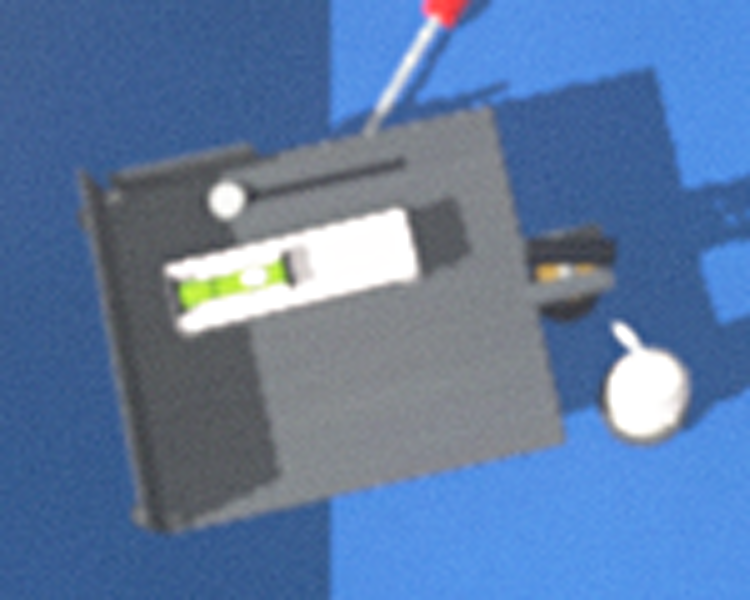

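The scene shows the can at (236,165), the black wing at (252,181), and the tray with the level at (318,186). In the top picture the cap is at about (279.6,228.4), the wing at about (264,200), and the level runs from (184,205) to (232,200).

```bash
python3 - <<'E'
from h import *
f=np.load('top.npz');p,d=f['p'].astype(int),f['d'];C=cloud('top',d)
print(np.array(arm.camera_model('top')['cam_to_world'])[:3,3])
print('cap',px2w('top',279.6,228.4,z=135),C[226:231,278:283,2].round())
v,u=np.mgrid[0:384,0:512]
roi=(u>245)&(u<300)&(v>190)&(v<245)
s=roi&(C[...,2]>122)
n,l,st,ce=cv2.connectedComponentsWithStats(s.astype(np.uint8))
for i in range(1,n):
    P=C[l==i]
    if len(P)<15: continue
    c=P[:,:2].mean(0);w,V=np.linalg.eigh(np.cov((P[:,:2]-c).T));
    print(len(P),st[i],P.mean(0).round(1),np.ptp((P[:,:2]-c)@V,axis=0).round(),V[:,1].round(2),np.percentile(P[:,2],[10,50,90]).round())
# level
s=(u>178)&(u<240)&(v>185)&(v<222)&(p.min(-1)>170)&(C[...,2]>105)
P=C[s];c=P.mean(0);w,V=np.linalg.eigh(np.cov((P[:,:2]-c[:2]).T));print('level',len(P),c,V[:,1],np.ptp((P[:,:2]-c[:2])@V,axis=0),np.percentile(P[:,2],[10,50,90]))
# tray plane height
s=(u>210)&(u<250)&(v>215)&(v<235);P=C[s];A=np.c_[P[:,:2],np.ones(len(P))];print('tray plane',np.linalg.lstsq(A,P[:,2],rcond=None)[0],P.mean(0))
for uv in [(248,172),(262.5,238),(179,256),(166,185)]: print(uv,px2w('top',*uv,z=95).round())
E
```

```text
[ 357.08211994    8.69742462 1359.35025244]
cap [499.22772077 -75.61925732 135.        ] [[132. 136. 133. 133. 131.]
 [133. 135. 136. 133. 135.]
 [133. 139. 134. 136. 133.]
 [100. 122. 126. 127. 102.]
 [ 97.  99. 100. 100. 101.]]
110 [254 197  19   6 110] [584.6 -27.5 152.5] [ 55. 245.] [-0.96  0.27] [131. 143. 147.]
70 [273 214  12  16  70] [513.  -76.3 132.2] [25. 52.] [-0.88 -0.48] [126. 133. 136.]
level 565 [581.75229032 133.15117619 124.64718167] [-0.1993687   0.97992455] [302.61530189 159.42472715] [117.72454822 122.75975089 126.9681209 ]
tray plane [-1.50159827e+00 -1.51984177e-01  8.84674137e+02] [516.79460923  74.57782522  97.32159421]
(248, 172) [685.  17.  95.]
(262.5, 238) [475. -25.  95.]
(179, 256) [425. 230.  95.]
(166, 185) [647. 275.  95.]
```

Emit:
send_rows:
  targets:
    - {"x": -2.55,"y": 2.13,"z": -0.7,"gripper": -1}
    - {"x": -2.55,"y": 2.13,"z": -0.7,"gripper": -1}
    - {"x": -2.55,"y": 2.13,"z": -0.7,"gripper": -1}
    - {"x": -2.55,"y": 2.13,"z": -0.7,"gripper": -1}
    - {"x": -2.55,"y": 2.13,"z": -0.7,"gripper": -1}

```text
$.targets[0]: bad value
```

Emit:
send_rows:
  targets:
    - {"x": -2.55,"y": 2.13,"z": -0.7,"gripper": 1}
    - {"x": -2.55,"y": 2.13,"z": -0.7,"gripper": 1}
    - {"x": -2.55,"y": 2.13,"z": -0.7,"gripper": 1}
    - {"x": -2.55,"y": 2.13,"z": -0.7,"gripper": 1}
    - {"x": -2.55,"y": 2.13,"z": -0.7,"gripper": 1}

```text
$.targets[0]: bad value
```

Emit:
send_rows:
  targets:
    - {"x": -2.55,"y": 2.13,"z": -0.7,"gripper": 1}
    - {"x": -2.55,"y": 2.13,"z": -0.7,"gripper": 1}
    - {"x": -2.55,"y": 2.13,"z": -0.7,"gripper": 1}
    - {"x": -2.55,"y": 2.13,"z": -0.7,"gripper": 1}
    - {"x": -2.55,"y": 2.13,"z": -0.7,"gripper": 1}

```text
$.targets[0]: bad value
```

Emit:
send_rows:
  targets:
    - {"x": -2.0,"y": 1.6,"z": -0.7,"gripper": 1}
    - {"x": -1.0,"y": 0.8,"z": -0.7,"gripper": 1}
    - {"az": -7,"gripper": 1}
    - {"az": -7,"gripper": 1}
    - {"az": -7,"gripper": 1}

```text
$.targets[0]: bad value
```

Emit:
send_rows:
  targets:
    - {"az": -7,"gripper": 1}
    - {"az": -7,"gripper": 1}
    - {"az": -7,"gripper": 1}
    - {"az": -7,"gripper": 1}
    - {"az": -7,"gripper": 1}

```text
$.targets[0]: bad value
```

Emit:
send_rows:
  targets:
    - {"az": -7,"gripper": 1}
    - {"az": -7,"gripper": 1}
    - {"az": -7,"gripper": 1}
    - {"az": -7,"gripper": 1}
    - {"gripper": 1}

```text
$.targets[0]: bad value
```

Every key is probably required in each row, so I'll send one full call first.

Emit:
send_rows:
  targets:
    - {"gripper": -1,"x": -2.55,"y": 2.13,"z": -0.7,"ax": 0,"ay": 0,"az": 0}
    - {"gripper": -1,"x": -2.55,"y": 2.13,"z": -0.7,"ax": 0,"ay": 0,"az": 0}
    - {"gripper": -1,"x": -2.55,"y": 2.13,"z": -0.7,"ax": 0,"ay": 0,"az": 0}
    - {"gripper": -1,"x": -2.55,"y": 2.13,"z": -0.7,"ax": 0,"ay": 0,"az": 0}
    - {"gripper": -1,"x": -2.55,"y": 2.13,"z": -0.7,"ax": 0,"ay": 0,"az": 0}

```text
clock: 1.07
position: [265.8, -462.1, 230.3]
ee_rot: [-0.139, 0.99, -0.0, 0.0]
contact_force: [0.4, -1.1, 0.1]
gripper_width: 85.5
grasp_force: 0.0
```

Emit:
send_rows:
  targets:
    - {"gripper": 1,"x": -2.55,"y": 2.13,"z": -0.7,"ax": 0,"ay": 0,"az": 0}
    - {"gripper": 1,"x": -2.55,"y": 2.13,"z": -0.7,"ax": 0,"ay": 0,"az": 0}
    - {"gripper": 1,"x": -2.55,"y": 2.13,"z": -0.7,"ax": 0,"ay": 0,"az": 0}
    - {"gripper": 1,"x": -2.55,"y": 2.13,"z": -0.7,"ax": 0,"ay": 0,"az": 0}
    - {"gripper": 1,"x": -2.55,"y": 2.13,"z": -0.7,"ax": 0,"ay": 0,"az": 0}

```text
clock: 1.48
position: [359.1, -324.4, 265.6]
ee_rot: [-0.139, 0.99, -0.0, 0.0]
contact_force: [0.7, -0.2, 0.4]
gripper_width: 25.5
grasp_force: 0.0
```

Emit:
send_rows:
  targets:
    - {"gripper": 1,"x": -2.55,"y": 2.13,"z": -0.7,"ax": 0,"ay": 0,"az": 0}
    - {"gripper": 1,"x": -2.55,"y": 2.13,"z": -0.7,"ax": 0,"ay": 0,"az": 0}
    - {"gripper": 1,"x": -2.55,"y": 2.13,"z": -0.7,"ax": 0,"ay": 0,"az": 0}
    - {"gripper": 1,"x": -2.55,"y": 2.13,"z": -0.7,"ax": 0,"ay": 0,"az": 0}
    - {"gripper": 1,"x": -2.0,"y": 1.6,"z": -0.7,"ax": 0,"ay": 0,"az": 0}

```text
clock: 1.9
position: [448.9, -193.0, 300.6]
ee_rot: [-0.14, 0.99, -0.0, 0.0]
contact_force: [0.7, -0.0, 0.1]
gripper_width: -0.1
grasp_force: 0.0
```

Emit:
send_rows:
  targets:
    - {"gripper": 1,"x": 0,"y": 0,"z": 0,"ax": 0,"ay": 0,"az": -7}
    - {"gripper": 1,"x": 0,"y": 0,"z": 0,"ax": 0,"ay": 0,"az": -7}
    - {"gripper": 1,"x": 0,"y": 0,"z": 0,"ax": 0,"ay": 0,"az": -7}
    - {"gripper": 1,"x": 0,"y": 0,"z": 0,"ax": 0,"ay": 0,"az": -7}
    - {"gripper": 1,"x": 0,"y": 0,"z": 0,"ax": 0,"ay": 0,"az": -7}

```text
clock: 2.32
position: [448.0, -194.8, 300.0]
ee_rot: [-0.433, 0.901, -0.0, 0.0]
contact_force: [0.7, 0.0, -0.5]
gripper_width: -0.1
grasp_force: 0.0
```

Emit:
send_rows:
  targets:
    - {"gripper": 1,"x": 0,"y": 0,"z": 0,"ax": 0,"ay": 0,"az": -7}
    - {"gripper": 1,"x": 0,"y": 0,"z": 0,"ax": 0,"ay": 0,"az": -7}
    - {"gripper": 1,"x": 0,"y": 0,"z": 0,"ax": 0,"ay": 0,"az": -7}
    - {"gripper": 1,"x": 0,"y": 0,"z": 0,"ax": 0,"ay": 0,"az": -7}
    - {"gripper": 1,"x": 0,"y": 0,"z": 0,"ax": 0,"ay": 0,"az": -7}

```text
clock: 2.73
position: [447.9, -195.0, 300.1]
ee_rot: [-0.684, 0.729, -0.0, 0.0]
contact_force: [0.0, -0.1, -1.1]
gripper_width: 0.1
grasp_force: 0.0
```

Emit:
send_rows:
  targets:
    - {"gripper": 1,"x": 0,"y": 0,"z": 0,"ax": 0,"ay": 0,"az": -7}
    - {"gripper": 1,"x": 0,"y": 0,"z": 0,"ax": 0,"ay": 0,"az": -7}
    - {"gripper": 1,"x": 0,"y": 0,"z": 0,"ax": 0,"ay": 0,"az": 0}

```text
clock: 2.98
position: [447.9, -195.0, 300.1]
ee_rot: [0.767, -0.642, 0.0, -0.0]
contact_force: [0.3, -0.5, -0.1]
gripper_width: -0.2
grasp_force: 0.0
```

```bash
python3 - <<'E'
from h import *
s=arm.read_state();print(s['position'],s['ee_rot'],s['joints'])
m=arm.camera_model('wrist');p,d=arm.get_image('wrist');print(m['fx'],np.array(m['cam_to_world']).round(2))
np.savez('w1.npz',p=p,d=d,T=m['cam_to_world'])
cv2.imwrite('pics/w1.png',p[...,::-1])
for t in ["nozzle_top","foot_grip","level"]:
    for b in arm.boxes_of('wrist',t)[:2]: print(t,b)
E
```

```text
[ 447.91285748 -195.01607797  300.05555704] [ 7.66536623e-01 -6.42200579e-01  1.15236221e-04 -9.83745053e-05] [-7.74154576e-02  8.73656836e-02 -1.25683252e-01 -2.68407909e-05
 -1.35744550e+00  2.53486180e-01]
303.5280142652755 [[-9.8000e-01 -1.7000e-01 -5.0000e-02  4.5907e+02]
 [-1.8000e-01  9.5000e-01  2.7000e-01 -2.6352e+02]
 [-0.0000e+00  2.7000e-01 -9.6000e-01  4.7927e+02]
 [ 0.0000e+00  0.0000e+00  0.0000e+00  1.0000e+00]]
nozzle_top {'rect': [164.6, 235.6, 39.2, 22.9], 'score': 0.91}
foot_grip {'rect': [121.4, 248.3, 17.9, 43.1], 'score': 0.79}
```

View pics/w1.png

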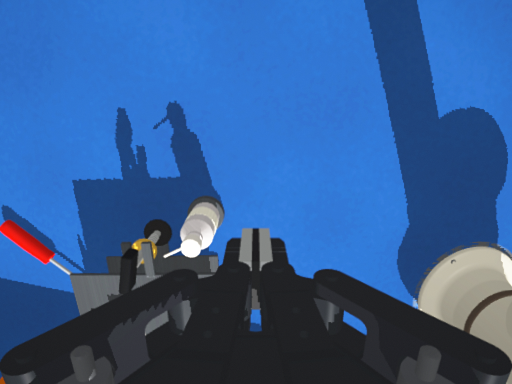

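The cap is at about (191,247) and the wing is an upright bar at about (128,270), nearly along the tray's direction. Now I'll locate both with depth.

```bash
python3 - <<'E'
from h import *
f=np.load('w1.npz');p,d=f['p'].astype(int),f['d'];m=arm.camera_model('wrist');m['cam_to_world']=f['T']
C=cloud('wrist',d,m)
v,u=np.mgrid[0:384,0:512]
s=(u>175)&(u<215)&(v>225)&(v<265)&(C[...,2]>131)&(C[...,2]<140)
P=C[s];print('cap',len(P),P.mean(0),np.ptp(P,axis=0), P.min(0),P.max(0))
s=(u>110)&(u<142)&(v>240)&(v<300)&(C[...,2]>141)&(C[...,2]<150)
P=C[s][:,:2];r=cv2.minAreaRect(P.astype(np.float32));print('wing',len(P),P.mean(0),r,np.median(C[s][:,2]))
t=np.load('top.npz');D=cloud('top',t['d']);print(px2w('top',279.5,223,z=135))
s=(v>194)&(v<206)&(u>250)&(u<276)&(D[...,2]>139)&(D[...,2]<151);P=D[s][:,:2];print('wing top',len(P),P.mean(0),cv2.minAreaRect(P.astype(np.float32)))
E
```

```text
cap 306 [509.4512224  -81.42254377 134.70810108] [25.63396252 24.67636197  5.73027518] [497.12678972 -93.19020986 131.2984227 ] [522.76075224 -68.5138479  137.02869788]
wing 409 [586.08806112 -33.30775595] ((587.1725463867188, -31.043886184692383), (55.293006896972656, 14.598814964294434), 88.65447998046875) 144.9233620754032
[515.47439182 -75.79783172 135.        ]
wing top 88 [587.82766778 -27.98430244] ((588.23193359375, -27.751726150512695), (54.448822021484375, 13.953309059143066), 88.35789489746094)
```

Emit:
send_rows:
  targets:
    - {"gripper": 1,"x": -3.3,"y": -2.0,"z": 0,"ax": 0,"ay": 0,"az": 0}
    - {"gripper": 1,"x": -3.3,"y": -3.0,"z": 0,"ax": 0,"ay": 0,"az": 0}
    - {"gripper": 1,"x": -3.5,"y": -3.1,"z": 0,"ax": 0,"ay": 0,"az": 0}
    - {"gripper": 1,"x": 0,"y": 0,"z": 4,"ax": 0,"ay": 0,"az": 0}
    - {"gripper": 1,"x": 0,"y": 0,"z": 4,"ax": 0,"ay": 0,"az": 0}

```text
clock: 3.6
position: [508.9, -86.2, 220.9]
ee_rot: [0.766, -0.642, 0.002, -0.002]
contact_force: [0.4, -0.2, -0.5]
gripper_width: -0.1
grasp_force: 0.0
```

Emit:
send_rows:
  targets:
    - {"gripper": 1,"x": 0,"y": 0,"z": 3.5,"ax": 0,"ay": 0,"az": 0}
    - {"gripper": 1,"x": 0,"y": 0,"z": 3,"ax": 0,"ay": 0,"az": 0}
    - {"gripper": 1,"x": 0,"y": 0,"z": 0.8,"ax": 0,"ay": 0,"az": 0}
    - {"gripper": 1,"x": 0,"y": 0,"z": 0,"ax": 0,"ay": 0,"az": 0}

```text
clock: 3.93
position: [504.5, -88.5, 144.8]
ee_rot: [0.766, -0.643, -0.002, 0.002]
contact_force: [-0.6, -0.1, 1.1]
gripper_width: 0.2
grasp_force: 0.0
```

```bash
python3 - <<'E'
from h import *
s=arm.read_state();print(s['position'],s['contact_force'])
m=arm.camera_model('wrist');p,d=arm.get_image('wrist');C=cloud('wrist',d,m)
np.savez('w2.npz',p=p,d=d,T=m['cam_to_world'])
q=p.copy();cv2.imwrite('pics/w2.png',q[...,::-1])
v,u=np.mgrid[0:384,0:512]
s=(v<330)&(C[...,2]>141)&(C[...,2]<150)&(C[...,0]>555);P=C[s][:,:2];print('wing',len(P),P.mean(0),cv2.minAreaRect(P.astype(np.float32)))
E
```

```text
[504.53788145 -88.50842168 144.83408707] [-0.56060069 -0.13114188  1.10446011]
wing 1134 [586.11692466 -38.52971562] ((586.761474609375, -35.02184295654297), (46.643550872802734, 14.232911109924316), 87.30551147460938)
```

View pics/w2.png

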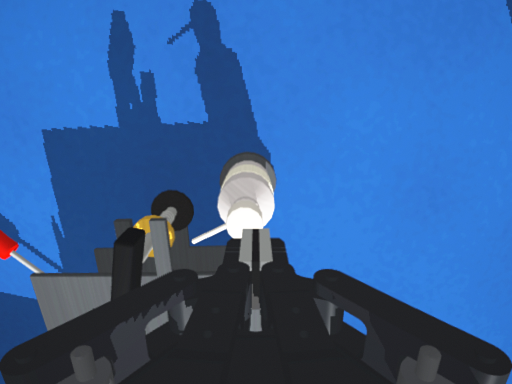

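The cap sits just behind the fingertips at (245,218), so I shift about 9 mm and then press.

Emit:
send_rows:
  targets:
    - {"gripper": 1,"x": -0.64,"y": -0.67,"z": 0,"ax": 0,"ay": 0,"az": 0}
    - {"gripper": 1,"x": 0,"y": 0,"z": 0.8,"ax": 0,"ay": 0,"az": 0}
    - {"gripper": 1,"x": 0,"y": 0,"z": 0.5,"ax": 0,"ay": 0,"az": 0}
    - {"gripper": 1,"x": 0,"y": 0,"z": 0,"ax": 0,"ay": 0,"az": 0}

```text
clock: 4.32
position: [511.2, -80.6, 133.5]
ee_rot: [0.766, -0.643, -0.0, 0.0]
contact_force: [-0.6, 0.5, -1.0]
gripper_width: 0.4
grasp_force: 0.0
```

Emit:
send_rows:
  targets:
    - {"gripper": 1,"x": 0,"y": 0,"z": 0.3,"ax": 0,"ay": 0,"az": 0}
    - {"gripper": 1,"x": 0,"y": 0,"z": 0.1,"ax": 0,"ay": 0,"az": 0}
    - {"gripper": 1,"x": 0,"y": 0,"z": 0,"ax": 0,"ay": 0,"az": 0}

```text
clock: 4.57
position: [511.4, -81.0, 129.8]
ee_rot: [0.766, -0.643, -0.0, 0.0]
contact_force: [-0.3, 0.5, 0.1]
gripper_width: 0.1
grasp_force: 0.0
```

Emit:
send_rows:
  targets:
    - {"gripper": 1,"x": 0,"y": 0,"z": 0.15,"ax": 0,"ay": 0,"az": 0}
    - {"gripper": 1,"x": 0,"y": 0,"z": 0.1,"ax": 0,"ay": 0,"az": 0}
    - {"gripper": 1,"x": 0,"y": 0,"z": 0,"ax": 0,"ay": 0,"az": 0}

```text
clock: 4.82
position: [511.4, -80.9, 127.2]
ee_rot: [0.766, -0.643, -0.0, 0.0]
contact_force: [-0.8, 0.3, -0.6]
gripper_width: -0.1
grasp_force: 0.0
```

```bash
python3 - <<'E'
from h import *
s=arm.read_state();print(s['position'],s['contact_force'])
p,d=arm.get_image('wrist');cv2.imwrite('pics/w3.png',cv2.resize(p[180:280,180:330,::-1],(750,500)))
C=cloud('wrist',d);v,u=np.mgrid[0:384,0:512]
for vv in range(205,246,4): print(vv,C[vv,236:280:6,2].round().astype(int))
E
```

```text
[511.39864833 -80.91768412 127.23728023] [-0.82982748  0.26067843 -0.55331456]
205 [101 122 130 133 132 127 103 100]
209 [100 132 135 307 135 135 127 100]
213 [100 135 135 136 135 135 134  97]
217 [ 98 134 135 136 136 135 135  96]
221 [ 96 135 136 136 136 135 135  95]
225 [134 136 135 136 135 135 135   0]
229 [  0 169 170 170 170 169 135   1]
233 [  0 176 175 175 175 175 135   1]
237 [172 307 180 179 180 179 170 171]
241 [176 184 184 184 183 184 175 176]
245 [179 187 188 188 187 187 179 179]
```

View pics/w3.png

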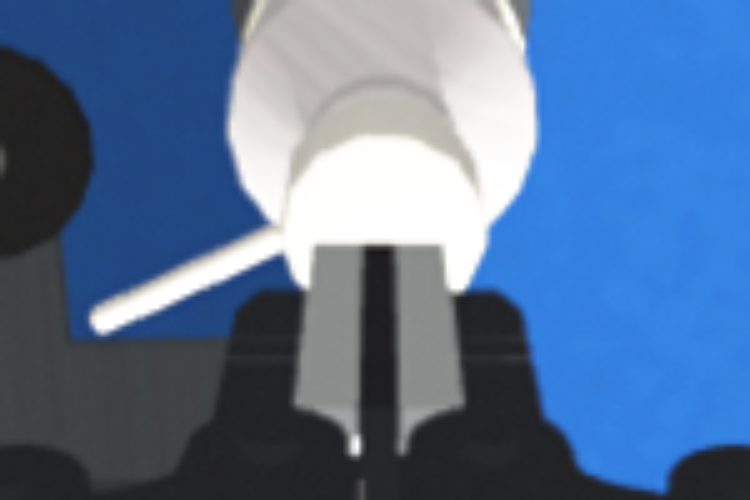

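```bash
python3 - <<'E'
from h import *
p,d=arm.get_image('wrist');m=arm.camera_model('wrist');C=cloud('wrist',d,m)
T=np.linalg.inv(np.array(m['cam_to_world']))
K=np.array([[m['fx'],0,m['cx']],[0,m['fy'],m['cy']],[0,0,1.]])
s=arm.read_state();print(s['position'],m['distortion'])
for z in (127,135,150,170):
  q=T[:3,:3]@np.array([*s['position'][:2],z])+T[:3,3]
  print(z,cv2.projectPoints(q[None],np.zeros(3),np.zeros(3),K,np.array(m['distortion']))[0].ravel(), q[2])
for vv in (209,213,221,227,229,231,235,241,247): print(vv,[tuple(C[vv,c].round().astype(int)) for c in (245,255,262)],d[vv,245].round())
E
```

```text
[511.55320743 -80.92368612 127.41565023] [-0.07429452  0.          0.          0.          0.        ]
127 [253.61923788 219.25975316] 191.7486286766034
135 [253.55444822 224.02343168] 184.0507761507185
150 [253.41744315 234.10803259] 169.6173026646843
170 [253.19496136 250.51737545] 150.37267134997205
209 [(np.int64(518), np.int64(-89), np.int64(135)), (np.int64(512), np.int64(-91), np.int64(135)), (np.int64(508), np.int64(-91), np.int64(135))] 182.0
213 [(np.int64(518), np.int64(-87), np.int64(135)), (np.int64(512), np.int64(-88), np.int64(135)), (np.int64(508), np.int64(-89), np.int64(135))] 182.0
221 [(np.int64(517), np.int64(-82), np.int64(135)), (np.int64(511), np.int64(-83), np.int64(135)), (np.int64(507), np.int64(-84), np.int64(135))] 183.0
227 [(np.int64(516), np.int64(-78), np.int64(135)), (np.int64(510), np.int64(-79), np.int64(135)), (np.int64(506), np.int64(-80), np.int64(136))] 185.0
229 [(np.int64(517), np.int64(-92), np.int64(170)), (np.int64(513), np.int64(-92), np.int64(170)), (np.int64(509), np.int64(-93), np.int64(170))] 147.0
231 [(np.int64(517), np.int64(-91), np.int64(172)), (np.int64(513), np.int64(-93), np.int64(174)), (np.int64(509), np.int64(-93), np.int64(171))] 146.0
235 [(np.int64(517), np.int64(-92), np.int64(177)), (np.int64(513), np.int64(-92), np.int64(177)), (np.int64(510), np.int64(-93), np.int64(178))] 141.0
241 [(np.int64(517), np.int64(-92), np.int64(184)), (np.int64(513), np.int64(-92), np.int64(182)), (np.int64(510), np.int64(-93), np.int64(183))] 134.0
247 [(np.int64(517), np.int64(-92), np.int64(190)), (np.int64(513), np.int64(-93), np.int64(190)), (np.int64(510), np.int64(-93), np.int64(190))] 128.0
```

Depth puts the shut fingertips at about z=170 while the reported TCP is 127, and the force is still zero. The tips really are about 40 mm higher than reported, so I'll descend stepwise and watch the force.

Emit:
send_rows:
  targets:
    - {"gripper": 1,"x": 0,"y": 0,"z": 0.8,"ax": 0,"ay": 0,"az": 0}
    - {"gripper": 1,"x": 0,"y": 0,"z": 0.8,"ax": 0,"ay": 0,"az": 0}
    - {"gripper": 1,"x": 0,"y": 0,"z": 0,"ax": 0,"ay": 0,"az": 0}

```text
clock: 5.17
position: [509.9, -80.9, 109.2]
ee_rot: [0.766, -0.643, -0.002, 0.001]
contact_force: [-0.3, 0.7, 0.3]
gripper_width: -0.4
grasp_force: 0.0
```

```bash
python3 - <<'E'
from h import *
p,d=arm.get_image('wrist');C=cloud('wrist',d);print(arm.read_state()['position'],arm.read_state()['contact_force'])
for vv in range(195,246,4): print(vv,[C[vv,c].round().astype(int).tolist() for c in (245,262)])
E
```

```text
[510.43672713 -80.96031014 109.97470558] [ 0.13108692 -0.84885681  0.11540292]
195 [[518, -93, 101], [507, -95, 101]]
199 [[518, -91, 102], [507, -93, 103]]
203 [[517, -89, 104], [507, -91, 104]]
207 [[517, -88, 110], [507, -90, 111]]
211 [[517, -90, 123], [508, -93, 126]]
215 [[517, -91, 131], [508, -93, 132]]
219 [[517, -90, 135], [508, -92, 136]]
223 [[516, -87, 134], [507, -90, 136]]
227 [[516, -86, 135], [507, -88, 137]]
231 [[516, -92, 155], [508, -93, 156]]
235 [[516, -92, 160], [509, -93, 159]]
239 [[516, -92, 165], [509, -93, 165]]
243 [[516, -92, 168], [509, -93, 169]]
```

Emit:
send_rows:
  targets:
    - {"gripper": 1,"x": 0,"y": 0,"z": 0.7,"ax": 0,"ay": 0,"az": 0}
    - {"gripper": 1,"x": 0,"y": 0,"z": 0.5,"ax": 0,"ay": 0,"az": 0}
    - {"gripper": 1,"x": 0,"y": 0,"z": 0.2,"ax": 0,"ay": 0,"az": 0}
    - {"gripper": 1,"x": 0,"y": 0,"z": 0,"ax": 0,"ay": 0,"az": 0}

```text
clock: 5.55
position: [511.4, -80.8, 97.0]
ee_rot: [0.766, -0.643, -0.0, 0.0]
contact_force: [-0.6, 0.8, 1.6]
gripper_width: -0.2
grasp_force: 0.9
```

Emit:
send_rows:
  targets:
    - {"gripper": 1,"x": 0,"y": 0,"z": 0.2,"ax": 0,"ay": 0,"az": 0}
    - {"gripper": 1,"x": 0,"y": 0,"z": 0.2,"ax": 0,"ay": 0,"az": 0}
    - {"gripper": 1,"x": 0,"y": 0,"z": 0,"ax": 0,"ay": 0,"az": 0}

```text
clock: 5.8
position: [511.5, -80.9, 93.6]
ee_rot: [0.766, -0.643, 0.0, 0.0]
contact_force: [-2.0, 1.0, 4.3]
gripper_width: 0.2
grasp_force: 2.2
```

Contact: 1.6 N at 97 and 4.3 N at 93.6. The tip offset is about 39 mm.

Emit:
send_rows:
  targets:
    - {"gripper": 1,"x": 0,"y": 0,"z": 0.2,"ax": 0,"ay": 0,"az": 0}
    - {"gripper": 1,"x": 0,"y": 0,"z": 0,"ax": 0,"ay": 0,"az": 0}

```text
clock: 5.97
position: [511.6, -80.9, 92.6]
ee_rot: [0.766, -0.643, 0.0, 0.0]
contact_force: [-2.9, 1.7, 8.5]
gripper_width: 0.2
grasp_force: 3.9
```

Emit:
send_rows:
  targets:
    - {"gripper": 1,"x": 0,"y": 0,"z": 0,"ax": 0,"ay": 0,"az": 0}
    - {"gripper": 1,"x": 0,"y": 0,"z": -1,"ax": 0,"ay": 0,"az": 0}
    - {"gripper": 1,"x": 0,"y": 0,"z": -4,"ax": 0,"ay": 0,"az": 0}
    - {"gripper": 1,"x": 0,"y": 0,"z": -4,"ax": 0,"ay": 0,"az": 0}
    - {"gripper": 1,"x": 0,"y": 0,"z": 0,"ax": 0,"ay": 0,"az": 0}

```text
clock: 6.38
position: [516.9, -81.2, 189.9]
ee_rot: [0.766, -0.642, 0.007, -0.005]
contact_force: [1.2, -0.4, 1.2]
gripper_width: -0.1
grasp_force: 0.0
```

```bash
python3 - <<'E'
from h import *
print(arm.read_state()['position'])
for uv in [(231.6,198),(185,210)]: print(px2w('top',*uv,z=125).round())
f=np.load('top.npz');D=cloud('top',f['d']);p=f['p'].astype(int);v,u=np.mgrid[0:384,0:512]
s=(u>180)&(u<236)&(v>186)&(v<220)&(D[...,2]>112)&(D[...,2]<140)&(D[...,1]<225)&(p.max(-1)>130)
P=D[s][:,:2];print(len(P),P.mean(0),cv2.minAreaRect(P.astype(np.float32)))
E
```

```text
[516.91846698 -81.23419181 189.90542412]
[596.  68. 125.]
[561. 209. 125.]
634 [580.97293039 139.71679836] ((582.3384399414062, 142.08303833007812), (42.55913162231445, 149.0709686279297), 13.004868507385254)
```

Emit:
send_rows:
  targets:
    - {"gripper": 1,"x": -3.0,"y": -1.85,"z": 0,"ax": 0,"ay": 0,"az": 0}
    - {"gripper": 1,"x": -3.0,"y": -1.85,"z": 0,"ax": 0,"ay": 0,"az": 0}
    - {"gripper": 1,"x": -3.0,"y": -1.85,"z": 0,"ax": 0,"ay": 0,"az": 0}
    - {"gripper": 1,"x": -3.0,"y": -1.85,"z": 0,"ax": 0,"ay": 0,"az": 0}
    - {"gripper": 1,"x": -3.0,"y": -1.85,"z": 0,"ax": 0,"ay": 0,"az": 0}

```text
clock: 6.8
position: [577.1, 84.4, 181.6]
ee_rot: [0.766, -0.643, 0.0, -0.0]
contact_force: [1.6, -0.0, 0.0]
gripper_width: -0.2
grasp_force: 0.0
```

Emit:
send_rows:
  targets:
    - {"gripper": 1,"x": -2.0,"y": -1.3,"z": 0,"ax": 0,"ay": 0,"az": 0}
    - {"gripper": 1,"x": 0,"y": 0,"z": 0,"ax": 0,"ay": 0,"az": -7}
    - {"gripper": 1,"x": 0,"y": 0,"z": 0,"ax": 0,"ay": 0,"az": -7}
    - {"gripper": 1,"x": 0,"y": 0,"z": 0,"ax": 0,"ay": 0,"az": -7}
    - {"gripper": 1,"x": 0,"y": 0,"z": 0,"ax": 0,"ay": 0,"az": -7}

```text
clock: 7.22
position: [586.0, 105.2, 181.1]
ee_rot: [0.9, -0.436, -0.0, -0.0]
contact_force: [1.1, 0.4, -0.8]
gripper_width: 0.0
grasp_force: 0.0
```

Emit:
send_rows:
  targets:
    - {"gripper": 1,"x": 0,"y": 0,"z": 0,"ax": 0,"ay": 0,"az": -7}
    - {"gripper": 1,"x": 0,"y": 0,"z": 0,"ax": 0,"ay": 0,"az": -7}
    - {"gripper": 1,"x": 0,"y": 0,"z": 0,"ax": 0,"ay": 0,"az": -7}
    - {"gripper": 1,"x": 0,"y": 0,"z": 0,"ax": 0,"ay": 0,"az": -7}
    - {"gripper": 1,"x": 0,"y": 0,"z": 0,"ax": 0,"ay": 0,"az": -7}

```text
clock: 7.63
position: [586.0, 104.9, 181.3]
ee_rot: [0.989, -0.145, 0.0, -0.0]
contact_force: [-0.1, -0.1, -0.3]
gripper_width: 0.2
grasp_force: 0.0
```

Emit:
send_rows:
  targets:
    - {"gripper": 1,"x": 0,"y": 0,"z": 0,"ax": 0,"ay": 0,"az": -7}
    - {"gripper": 1,"x": 0,"y": 0,"z": 0,"ax": 0,"ay": 0,"az": -7}
    - {"gripper": 1,"x": 0,"y": 0,"z": 0,"ax": 0,"ay": 0,"az": -7}
    - {"gripper": 1,"x": 0,"y": 0,"z": 0,"ax": 0,"ay": 0,"az": -7}
    - {"gripper": 1,"x": 0,"y": 0,"z": 0,"ax": 0,"ay": 0,"az": -7}

```text
clock: 8.05
position: [586.0, 104.9, 181.3]
ee_rot: [0.987, 0.159, 0.0, -0.0]
contact_force: [-0.7, 0.2, 0.8]
gripper_width: 0.1
grasp_force: 0.0
```

Emit:
send_rows:
  targets:
    - {"gripper": 1,"x": 0,"y": 0,"z": 0,"ax": 0,"ay": 0,"az": -7}
    - {"gripper": 1,"x": 0,"y": 0,"z": 0,"ax": 0,"ay": 0,"az": -7}
    - {"gripper": 1,"x": 0,"y": 0,"z": 0,"ax": 0,"ay": 0,"az": -7}
    - {"gripper": 1,"x": 0,"y": 0,"z": 0,"ax": 0,"ay": 0,"az": -7}
    - {"gripper": 1,"x": 0,"y": 0,"z": 0,"ax": 0,"ay": 0,"az": -7}

```text
clock: 8.47
position: [586.0, 104.9, 181.3]
ee_rot: [0.894, 0.449, 0.0, -0.0]
contact_force: [0.9, -0.1, 0.3]
gripper_width: 0.2
grasp_force: 0.0
```

Emit:
send_rows:
  targets:
    - {"gripper": 1,"x": 0,"y": 0,"z": 0,"ax": 0,"ay": 0,"az": -7}
    - {"gripper": 1,"x": 0,"y": 0,"z": 0,"ax": 0,"ay": 0,"az": -7}
    - {"gripper": 1,"x": 0,"y": 0,"z": 0,"ax": 0,"ay": 0,"az": -7}
    - {"gripper": 1,"x": 0,"y": 0,"z": 0,"ax": 0,"ay": 0,"az": -7}
    - {"gripper": 1,"x": 0,"y": 0,"z": 0,"ax": 0,"ay": 0,"az": 0}

```text
clock: 8.88
position: [586.0, 104.8, 181.3]
ee_rot: [0.76, 0.65, 0.0, -0.0]
contact_force: [-0.3, 0.4, 0.0]
gripper_width: -0.4
grasp_force: 0.0
```

```bash
python3 - <<'E'
from h import *
s=arm.read_state();print(s['position'],s['ee_rot'],s['joints'])
p,d=arm.get_image('wrist');cv2.imwrite('pics/w4.png',p[...,::-1]);C=cloud('wrist',d)
for t in ["vial","bubble_mid","level"]:
    for b in arm.boxes_of('wrist',t)[:1]: print(t,b)
v,u=np.mgrid[0:384,0:512]
hsv=cv2.cvtColor(p,cv2.COLOR_RGB2HSV);g=(hsv[...,0]>25)&(hsv[...,0]<55)&(hsv[...,1]>90)&(hsv[...,2]>80)&(C[...,2]>110)&(C[...,2]<150)
P=C[g];print(len(P),P.mean(0),cv2.minAreaRect(P[:,:2].astype(np.float32)))
E
```

```text
[586.00852738 104.84277733 181.27687249] [ 7.59959317e-01  6.49970630e-01  1.06780513e-04 -6.71416294e-05] [ 4.48692356e-01  3.44090054e-01 -8.88976326e-02 -2.03246217e-04
 -1.13763657e+00  2.53728086e+00]
vial {'rect': [181.5, 46.2, 116.5, 189.3], 'score': 0.93}
bubble_mid {'rect': [219.3, 116.5, 20.9, 19.1], 'score': 0.8}
1642 [573.17186934 178.35633597 129.45363826] ((573.3114013671875, 175.6041259765625), (16.873310089111328, 63.635597229003906), 13.281982421875)
```

View pics/w4.png

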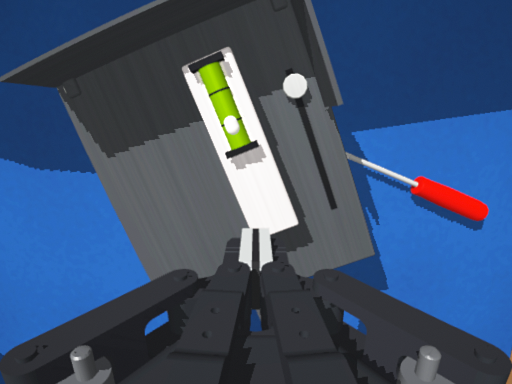

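The vial is green, around (225,105), with the bubble at (231,125); its centre is (573,176) and the level axis is about 13° off. Descending onto the land.

Emit:
send_rows:
  targets:
    - {"gripper": 1,"x": 0,"y": 0.4,"z": 3,"ax": 0,"ay": 0,"az": 0}
    - {"gripper": 1,"x": 0,"y": 0,"z": 3,"ax": 0,"ay": 0,"az": 0}
    - {"gripper": 1,"x": 0,"y": 0,"z": 2.2,"ax": 0,"ay": 0,"az": 0}
    - {"gripper": 1,"x": 0,"y": 0,"z": 0,"ax": 0,"ay": 0,"az": 0}

```text
clock: 9.42
position: [586.3, 103.0, 94.2]
ee_rot: [0.761, 0.648, -0.005, -0.002]
contact_force: [-0.8, 0.1, -0.2]
gripper_width: 0.2
grasp_force: 0.0
```

Emit:
send_rows:
  targets:
    - {"gripper": 1,"x": 0,"y": 0,"z": 0.4,"ax": 0,"ay": 0,"az": 0}
    - {"gripper": 1,"x": 0,"y": 0,"z": 0.4,"ax": 0,"ay": 0,"az": 0}
    - {"gripper": 1,"x": 0,"y": 0,"z": 0,"ax": 0,"ay": 0,"az": 0}

```text
clock: 9.67
position: [590.7, 104.5, 92.3]
ee_rot: [0.761, 0.649, 0.001, 0.0]
contact_force: [0.3, -0.4, -0.3]
gripper_width: -0.0
grasp_force: 0.0
```

Emit:
send_rows:
  targets:
    - {"gripper": 1,"x": 0,"y": 0,"z": 0.4,"ax": 0,"ay": 0,"az": 0}
    - {"gripper": 1,"x": 0,"y": 0,"z": 0.3,"ax": 0,"ay": 0,"az": 0}
    - {"gripper": 1,"x": 0,"y": 0,"z": 0,"ax": 0,"ay": 0,"az": 0}

```text
clock: 9.92
position: [590.9, 104.3, 85.2]
ee_rot: [0.76, 0.649, 0.001, 0.001]
contact_force: [0.7, -0.7, 2.8]
gripper_width: 0.2
grasp_force: 1.1
```

Emit:
send_rows:
  targets:
    - {"gripper": 1,"x": 0,"y": 0,"z": 0.2,"ax": 0,"ay": 0,"az": 0}
    - {"gripper": 1,"x": 0,"y": 0,"z": 0.2,"ax": 0,"ay": 0,"az": 0}
    - {"gripper": 1,"x": 0,"y": 0,"z": 0,"ax": 0,"ay": 0,"az": 0}

```text
clock: 10.17
position: [590.6, 103.9, 80.9]
ee_rot: [0.761, 0.649, 0.001, 0.001]
contact_force: [1.3, -2.1, 3.4]
gripper_width: 0.2
grasp_force: 2.0
```

Emit:
send_rows:
  targets:
    - {"gripper": 1,"x": 0,"y": 0,"z": 0.2,"ax": 0,"ay": 0,"az": 0}
    - {"gripper": 1,"x": 0,"y": 0,"z": 0.1,"ax": 0,"ay": 0,"az": 0}
    - {"gripper": 1,"x": 0,"y": 0,"z": 0,"ax": 0,"ay": 0,"az": 0}

```text
clock: 10.42
position: [590.8, 103.9, 80.6]
ee_rot: [0.76, 0.65, 0.001, 0.001]
contact_force: [-3.0, -3.1, 14.2]
gripper_width: 0.1
grasp_force: 7.7
```

Emit:
send_rows:
  targets:
    - {"gripper": 1,"x": 0,"y": 0,"z": 0.1,"ax": 0,"ay": 0,"az": 0}
    - {"gripper": 1,"x": 0,"y": 0,"z": 0.1,"ax": 0,"ay": 0,"az": 0}
    - {"gripper": 1,"x": 0,"y": 0,"z": 0,"ax": 0,"ay": 0,"az": 0}

```text
clock: 10.67
position: [590.9, 103.9, 80.5]
ee_rot: [0.76, 0.65, 0.001, 0.001]
contact_force: [-7.2, -2.5, 23.2]
gripper_width: 0.2
grasp_force: 11.7
```

Emit:
send_rows:
  targets:
    - {"gripper": 1,"x": 0,"y": 0,"z": -0.1,"ax": 0,"ay": 0,"az": 0}
    - {"gripper": 1,"x": 0,"y": 0,"z": 0,"ax": 0,"ay": 0,"az": 0}
    - {"gripper": 1,"x": 0,"y": 0,"z": 0,"ax": 0,"ay": 0,"az": 0}
    - {"gripper": 1,"x": 0,"y": 0,"z": 0,"ax": 0,"ay": 0,"az": 0}
    - {"gripper": 1,"x": 0,"y": 0,"z": 0,"ax": 0,"ay": 0,"az": 0}

```text
clock: 11.08
position: [590.9, 103.9, 80.5]
ee_rot: [0.76, 0.65, 0.001, 0.001]
contact_force: [-4.5, -2.6, 18.5]
gripper_width: -0.3
grasp_force: 9.6
```

Emit:
send_rows:
  targets:
    - {"gripper": 1,"x": 0,"y": 0,"z": 0,"ax": 0,"ay": 0,"az": 0}
    - {"gripper": 1,"x": 0,"y": 0,"z": 0,"ax": 0,"ay": 0,"az": 0}
    - {"gripper": 1,"x": 0,"y": 0,"z": 0,"ax": 0,"ay": 0,"az": 0}
    - {"gripper": 1,"x": 0,"y": 0,"z": 0,"ax": 0,"ay": 0,"az": 0}
    - {"gripper": 1,"x": 0,"y": 0,"z": 0,"ax": 0,"ay": 0,"az": 0}

```text
clock: 11.5
position: [590.9, 103.9, 80.6]
ee_rot: [0.76, 0.65, 0.001, 0.001]
contact_force: [-5.2, -2.7, 18.3]
gripper_width: -0.1
grasp_force: 9.6
```

Emit:
send_rows:
  targets:
    - {"gripper": 1,"x": 0,"y": 0,"z": 0,"ax": 0,"ay": 0,"az": 0}
    - {"gripper": 1,"x": 0,"y": 0,"z": 0,"ax": 0,"ay": 0,"az": 0}
    - {"gripper": 1,"x": 0,"y": 0,"z": 0,"ax": 0,"ay": 0,"az": 0}
    - {"gripper": 1,"x": 0,"y": 0,"z": 0,"ax": 0,"ay": 0,"az": 0}
    - {"gripper": 1,"x": 0,"y": 0,"z": 0,"ax": 0,"ay": 0,"az": 0}

```text
clock: 11.92
position: [590.8, 103.9, 80.5]
ee_rot: [0.76, 0.65, 0.001, 0.001]
contact_force: [-5.3, -2.9, 19.9]
gripper_width: 0.2
grasp_force: 9.6
```

```bash
cat > bub.py <<'E'
from h import *
import sys
s=arm.read_state();print(s['clock'],s['position'],s['contact_force'])
p,d=arm.get_image('wrist');m=arm.camera_model('wrist');C=cloud('wrist',d,m)
print(arm.boxes_of('wrist','bubble_mid')[:1])
hsv=cv2.cvtColor(p,cv2.COLOR_RGB2HSV)
g=((hsv[...,0]>25)&(hsv[...,0]<55)&(hsv[...,1]>90)&(hsv[...,2]>80)).astype(np.uint8)
n,l,st,ce=cv2.connectedComponentsWithStats(cv2.morphologyEx(g,cv2.MORPH_CLOSE,np.ones((9,9))))
k=1+np.argmax(st[1:,4]);M=l==k
uv=np.argwhere(M)[:,::-1]
rect=cv2.minAreaRect(uv.astype(np.float32));c=np.array(rect[0]);b=cv2.boxPoints(rect)
e=[b[1]-b[0],b[2]-b[1]];ax=max(e,key=np.linalg.norm);Lpx=np.linalg.norm(ax);ax=ax/Lpx
if ax[1]<0: ax=-ax   # towards fingers = foot
inner=cv2.fillPoly(np.zeros(M.shape,np.uint8),[b.astype(int)],1)>0
w=inner&(hsv[...,1]<60)&(hsv[...,2]>180)
bl=inner&(p.max(-1)<70)
t=lambda mask:(np.argwhere(mask)[:,::-1]-c)@ax*64/Lpx
tw,tb=t(w),t(bl)
print('rect',rect,'scale mm/px',64/Lpx)
print('hist white',np.histogram(tw,bins=np.arange(-32,33,2))[0])
print('hist black',np.histogram(tb,bins=np.arange(-32,33,2))[0])
print('white med mm',np.median(tw))
x,y,ww,hh=st[k][:4]
q=p[max(y-15,0):y+hh+15,max(x-15,0):x+ww+15,::-1];f=min(600/q.shape[0],800/q.shape[1]);cv2.imwrite(sys.argv[1],cv2.resize(q,None,fx=f,fy=f)[:600,:800]);print('crop org',x-15,y-15,f)
E
python3 bub.py pics/b1.png
```

```text
11.9167 [590.83367093 103.88330188  80.5299439 ] [-5.31857867 -2.88887284 19.89156721]
[{'rect': [162.9, 72.7, 30.9, 30.3], 'score': 0.93}]
rect ((192.52586364746094, 107.56036376953125), (153.75985717773438, 38.8667106628418), 66.80140686035156) scale mm/px 0.41623348
hist white [  0   1   1   2   3   3   4  28  99 115 120 117 115  94  16  14  14  13
  16  16  16  17  13  14  15  17  20  18  21  22  23   3]
hist black [45  0  0  0  0  0  0  0  0  0 34  6  0  0  0  0  0  0  0  0  0  0 85  0
  0  0  0  0  0  0  0 25]
white med mm -7.952183414159894
crop org 132 19 3.35195530726257
```

View pics/b1.png

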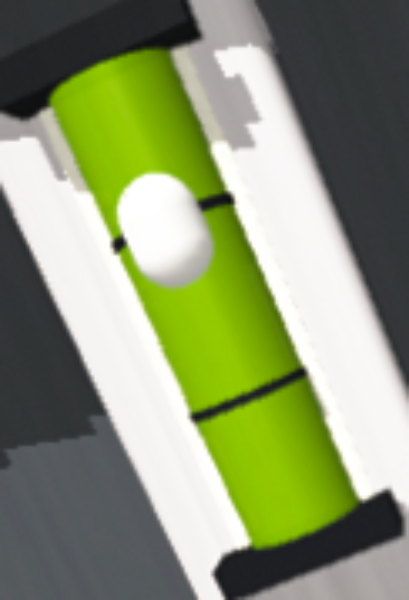

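The bubble is 11 mm to the hinge side of the vial centre: at (165,230) in the crop, right at the hinge-side mark. The foot is too low, so the wing needs about 1.4 rad clockwise (81°). I'll lift off and go over the wing.

Emit:
send_rows:
  targets:
    - {"gripper": 1,"x": 0,"y": 0,"z": -2,"ax": 0,"ay": 0,"az": 0}
    - {"gripper": -0.2,"x": 0,"y": 0,"z": -4,"ax": 0,"ay": 0,"az": 0}
    - {"gripper": -0.2,"x": 0,"y": 0,"z": -4,"ax": 0,"ay": 0,"az": 0}
    - {"gripper": -0.2,"x": -3.3,"y": 0.4,"z": 0,"ax": 0,"ay": 0,"az": 0}
    - {"gripper": -0.2,"x": -3.3,"y": 0.4,"z": 0,"ax": 0,"ay": 0,"az": 0}

```text
clock: 12.43
position: [588.5, 39.3, 178.8]
ee_rot: [0.759, 0.651, 0.003, 0.0]
contact_force: [0.9, 0.7, -0.7]
gripper_width: 47.9
grasp_force: 0.0
```

Emit:
send_rows:
  targets:
    - {"gripper": -0.2,"x": -3.3,"y": 0.4,"z": 0,"ax": 0,"ay": 0,"az": 0}
    - {"gripper": -0.2,"x": -3.3,"y": 0.4,"z": 0,"ax": 0,"ay": 0,"az": 0}
    - {"gripper": -0.2,"x": 0,"y": 0,"z": 0,"ax": 0,"ay": 0,"az": -7}
    - {"gripper": -0.2,"x": 0,"y": 0,"z": 0,"ax": 0,"ay": 0,"az": 0}

```text
clock: 12.77
position: [584.0, -29.9, 175.4]
ee_rot: [0.72, 0.694, -0.0, -0.001]
contact_force: [-0.1, -0.4, -0.9]
gripper_width: 51.1
grasp_force: 0.0
```

```bash
python3 - <<'E'
from h import *
s=arm.read_state();print(s['position'],s['ee_rot'],s['joints'],s['gripper_width'])
q=s['ee_rot'];print('yaw',np.degrees(2*np.arctan2(q[1],q[0])))
p,d=arm.get_image('wrist');cv2.imwrite('pics/w5.png',p[...,::-1]);C=cloud('wrist',d)
s=(C[...,2]>139)&(C[...,2]<150)&(abs(C[...,0]-587)<30)&(abs(C[...,1]+30)<45);P=C[s][:,:2]
print(len(P));print(P.mean(0),cv2.minAreaRect(P.astype(np.float32)))
p,d=arm.get_image('top');D=cloud('top',d);v,u=np.mgrid[0:384,0:512]
E
```

```text
[584.01632658 -29.90740742 175.42759814] [ 7.19865093e-01  6.94113080e-01 -4.58692039e-04 -1.03439660e-03] [ 2.24848403e-01  3.32228206e-01 -1.21481229e-01 -1.44327851e-03
 -1.11894083e+00  2.88095476e+00] 51.06852862923794
yaw 87.9132371356846
1350
[587.66137353 -26.92152703] ((587.4578247070312, -28.46613311767578), (54.87641143798828, 13.513328552246094), 88.54374694824219)
```

View pics/w5.png

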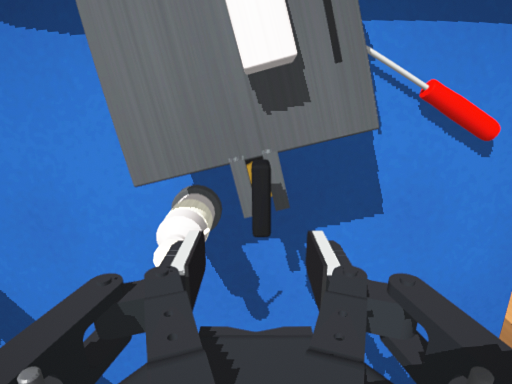

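The wing is at (262,198) between the fingers, centre (587.5,−29), aligned to 0.6°. Descending to grasp.

Emit:
send_rows:
  targets:
    - {"gripper": -0.2,"x": 0.05,"y": 0.35,"z": 0,"ax": 0,"ay": 0,"az": 0}
    - {"gripper": -0.2,"x": 0,"y": 0,"z": 3,"ax": 0,"ay": 0,"az": -0.6}
    - {"gripper": -0.2,"x": 0,"y": 0,"z": 3,"ax": 0,"ay": 0,"az": 0}
    - {"gripper": -0.2,"x": 0,"y": 0,"z": 2.4,"ax": 0,"ay": 0,"az": 0}
    - {"gripper": -0.2,"x": 0,"y": 0,"z": 0,"ax": 0,"ay": 0,"az": 0}

```text
clock: 13.28
position: [584.6, -27.4, 86.8]
ee_rot: [0.716, 0.698, -0.004, -0.004]
contact_force: [-0.7, -0.0, 0.0]
gripper_width: 51.5
grasp_force: 0.0
```

Emit:
send_rows:
  targets:
    - {"gripper": -0.2,"x": 0,"y": 0,"z": 0,"ax": 0,"ay": 0,"az": 0}
    - {"gripper": -0.2,"x": 0,"y": 0,"z": 0,"ax": 0,"ay": 0,"az": 0}

```text
clock: 13.45
position: [590.1, -27.6, 93.9]
ee_rot: [0.716, 0.699, 0.001, 0.001]
contact_force: [-0.2, -0.2, 1.8]
gripper_width: 51.0
grasp_force: 0.0
```

Emit:
send_rows:
  targets:
    - {"gripper": -0.2,"x": -0.15,"y": -0.27,"z": 0.5,"ax": 0,"ay": 0,"az": 0}
    - {"gripper": -0.2,"x": 0,"y": 0,"z": 0.4,"ax": 0,"ay": 0,"az": 0}
    - {"gripper": -0.2,"x": 0,"y": 0,"z": 0,"ax": 0,"ay": 0,"az": 0}
    - {"gripper": -0.2,"x": 0,"y": 0,"z": 0,"ax": 0,"ay": 0,"az": 0}

```text
clock: 13.78
position: [585.9, -29.8, 83.8]
ee_rot: [0.716, 0.698, 0.0, 0.0]
contact_force: [-0.1, -0.3, -1.1]
gripper_width: 51.0
grasp_force: 0.0
```

Emit:
send_rows:
  targets:
    - {"gripper": -0.2,"x": 0,"y": 0.15,"z": 0,"ax": 0,"ay": 0,"az": 0}
    - {"gripper": 1,"x": 0,"y": 0,"z": 0,"ax": 0,"ay": 0,"az": 0}
    - {"gripper": 1,"x": 0,"y": 0,"z": 0,"ax": 0,"ay": 0,"az": 0}
    - {"gripper": 1,"x": 0,"y": 0,"z": 0,"ax": 0,"ay": 0,"az": 0}
    - {"gripper": 1,"x": 0,"y": 0,"z": 0,"ax": 0,"ay": 0,"az": 0}

```text
clock: 14.2
position: [588.2, -29.8, 83.8]
ee_rot: [0.716, 0.698, 0.001, 0.001]
contact_force: [1.6, -0.4, 0.3]
gripper_width: 12.9
grasp_force: 62.2
```

Emit:
send_rows:
  targets:
    - {"gripper": 1,"x": 0,"y": 0,"z": 0,"ax": 0,"ay": 0,"az": 0}
    - {"gripper": 1,"x": 0,"y": 0,"z": 0,"ax": 0,"ay": 0,"az": 0}

```text
clock: 14.37
position: [588.1, -29.8, 83.8]
ee_rot: [0.716, 0.698, 0.001, 0.001]
contact_force: [3.2, -1.7, 0.4]
gripper_width: 12.6
grasp_force: 62.2
```

Gripped. Turning clockwise, which is +az.

Emit:
send_rows:
  targets:
    - {"gripper": 1,"x": 0,"y": 0,"z": 0,"ax": 0,"ay": 0,"az": 3}
    - {"gripper": 1,"x": 0,"y": 0,"z": 0,"ax": 0,"ay": 0,"az": 4}
    - {"gripper": 1,"x": 0,"y": 0,"z": 0,"ax": 0,"ay": 0,"az": 4}
    - {"gripper": 1,"x": 0,"y": 0,"z": 0,"ax": 0,"ay": 0,"az": 4}
    - {"gripper": 1,"x": 0,"y": 0,"z": 0,"ax": 0,"ay": 0,"az": 4}

```text
clock: 14.78
position: [588.0, -29.7, 83.8]
ee_rot: [0.822, 0.569, 0.001, 0.0]
contact_force: [1.9, -0.8, -0.3]
gripper_width: 12.8
grasp_force: 62.2
```

Emit:
send_rows:
  targets:
    - {"gripper": 1,"x": 0,"y": 0,"z": 0,"ax": 0,"ay": 0,"az": 4.1}
    - {"gripper": 1,"x": 0,"y": 0,"z": 0,"ax": 0,"ay": 0,"az": 4.1}
    - {"gripper": 1,"x": 0,"y": 0,"z": 0,"ax": 0,"ay": 0,"az": 4.1}
    - {"gripper": 1,"x": 0,"y": 0,"z": 0,"ax": 0,"ay": 0,"az": 4.1}
    - {"gripper": 1,"x": 0,"y": 0,"z": 0,"ax": 0,"ay": 0,"az": 4.1}

```text
clock: 15.2
position: [587.9, -29.6, 83.8]
ee_rot: [0.91, 0.414, 0.001, 0.0]
contact_force: [0.8, -0.2, 0.1]
gripper_width: 12.4
grasp_force: 62.2
```

Emit:
send_rows:
  targets:
    - {"gripper": 1,"x": 0,"y": 0,"z": 0,"ax": 0,"ay": 0,"az": 4.1}
    - {"gripper": 1,"x": 0,"y": 0,"z": 0,"ax": 0,"ay": 0,"az": 4.1}
    - {"gripper": 1,"x": 0,"y": 0,"z": 0,"ax": 0,"ay": 0,"az": 4.1}
    - {"gripper": 1,"x": 0,"y": 0,"z": 0,"ax": 0,"ay": 0,"az": 4.1}
    - {"gripper": 1,"x": 0,"y": 0,"z": 0,"ax": 0,"ay": 0,"az": 4.1}

```text
clock: 15.62
position: [587.8, -29.5, 83.8]
ee_rot: [0.969, 0.245, 0.001, 0.0]
contact_force: [0.3, 0.9, 0.6]
gripper_width: 12.6
grasp_force: 62.3
```

Emit:
send_rows:
  targets:
    - {"gripper": 1,"x": 0,"y": 0,"z": 0,"ax": 0,"ay": 0,"az": 4.1}
    - {"gripper": 1,"x": 0,"y": 0,"z": 0,"ax": 0,"ay": 0,"az": 4.1}
    - {"gripper": 1,"x": 0,"y": 0,"z": 0,"ax": 0,"ay": 0,"az": 4.1}
    - {"gripper": 1,"x": 0,"y": 0,"z": 0,"ax": 0,"ay": 0,"az": 4.1}
    - {"gripper": 1,"x": 0,"y": 0,"z": 0,"ax": 0,"ay": 0,"az": 4.1}

```text
clock: 16.03
position: [587.7, -29.3, 83.8]
ee_rot: [0.998, 0.069, 0.001, -0.0]
contact_force: [1.1, 1.6, 1.6]
gripper_width: 12.8
grasp_force: 62.3
```

Emit:
send_rows:
  targets:
    - {"gripper": 1,"x": 0,"y": 0,"z": 0,"ax": 0,"ay": 0,"az": 0}
    - {"gripper": 1,"x": 0,"y": 0,"z": 0,"ax": 0,"ay": 0,"az": 0}

```text
clock: 16.2
position: [587.8, -29.3, 83.8]
ee_rot: [0.997, 0.071, 0.001, -0.0]
contact_force: [0.3, 1.9, 0.9]
gripper_width: 12.9
grasp_force: 62.4
```

Emit:
send_rows:
  targets:
    - {"gripper": -0.2,"x": 0,"y": 0,"z": 0,"ax": 0,"ay": 0,"az": 0}
    - {"gripper": -0.2,"x": 0,"y": 0,"z": 0,"ax": 0,"ay": 0,"az": 0}
    - {"gripper": -0.2,"x": 0,"y": 0,"z": 0,"ax": 0,"ay": 0,"az": 0}
    - {"gripper": -0.2,"x": 0,"y": 0,"z": -1.5,"ax": 0,"ay": 0,"az": 0}
    - {"gripper": -0.2,"x": 0,"y": 0,"z": -4,"ax": 0,"ay": 0,"az": 0}

```text
clock: 16.62
position: [582.4, -30.3, 132.7]
ee_rot: [0.998, 0.07, -0.007, 0.0]
contact_force: [-0.5, 0.2, -0.1]
gripper_width: 50.9
grasp_force: 0.0
```

Emit:
send_rows:
  targets:
    - {"gripper": -0.2,"x": 0,"y": 0,"z": -4,"ax": 0,"ay": 0,"az": 0}
    - {"gripper": 1,"x": 0.55,"y": -3.3,"z": 0,"ax": 0,"ay": 0,"az": 0}
    - {"gripper": 1,"x": 0.55,"y": -3.3,"z": 0,"ax": 0,"ay": 0,"az": 0}
    - {"gripper": 1,"x": 0.55,"y": -3.3,"z": 0,"ax": 0,"ay": 0,"az": 0}
    - {"gripper": 1,"x": 0.55,"y": -3.3,"z": 0,"ax": 0,"ay": 0,"az": 0}

```text
clock: 17.03
position: [590.0, 104.9, 178.6]
ee_rot: [0.998, 0.07, -0.0, 0.0]
contact_force: [1.3, 1.0, 0.3]
gripper_width: 2.9
grasp_force: 0.0
```

Emit:
send_rows:
  targets:
    - {"gripper": 1,"x": 0,"y": 0,"z": 0,"ax": 0,"ay": 0,"az": -7}
    - {"gripper": 1,"x": 0,"y": 0,"z": 0,"ax": 0,"ay": 0,"az": -7}
    - {"gripper": 1,"x": 0,"y": 0,"z": 0,"ax": 0,"ay": 0,"az": -7}
    - {"gripper": 1,"x": 0,"y": 0,"z": 0,"ax": 0,"ay": 0,"az": -7}
    - {"gripper": 1,"x": 0,"y": 0,"z": 0,"ax": 0,"ay": 0,"az": -7}

```text
clock: 17.45
position: [590.0, 103.9, 178.0]
ee_rot: [0.929, 0.37, -0.001, 0.0]
contact_force: [0.3, -0.7, 0.2]
gripper_width: -0.0
grasp_force: 0.0
```

Emit:
send_rows:
  targets:
    - {"gripper": 1,"x": 0,"y": 0,"z": 0,"ax": 0,"ay": 0,"az": -7}
    - {"gripper": 1,"x": 0,"y": 0,"z": 0,"ax": 0,"ay": 0,"az": -7}
    - {"gripper": 1,"x": 0,"y": 0,"z": 0,"ax": 0,"ay": 0,"az": -7}
    - {"gripper": 1,"x": 0,"y": 0,"z": 0,"ax": 0,"ay": 0,"az": -7}
    - {"gripper": 1,"x": 0,"y": 0,"z": 0,"ax": 0,"ay": 0,"az": -7}

```text
clock: 17.87
position: [590.1, 103.7, 178.0]
ee_rot: [0.775, 0.632, -0.001, -0.0]
contact_force: [-0.7, 0.3, 0.0]
gripper_width: 0.0
grasp_force: 0.0
```

Emit:
send_rows:
  targets:
    - {"gripper": 1,"x": 0,"y": 0,"z": 0,"ax": 0,"ay": 0,"az": 0}

```text
clock: 17.95
position: [590.1, 103.7, 178.0]
ee_rot: [0.776, 0.631, -0.001, -0.0]
contact_force: [-0.9, 0.6, 0.1]
gripper_width: 0.3
grasp_force: 0.0
```

Emit:
send_rows:
  targets:
    - {"gripper": 1,"x": 0,"y": 0,"z": 3,"ax": 0,"ay": 0,"az": 0}
    - {"gripper": 1,"x": 0,"y": 0,"z": 3,"ax": 0,"ay": 0,"az": 0}
    - {"gripper": 1,"x": 0,"y": 0,"z": 1.8,"ax": 0,"ay": 0,"az": 0}
    - {"gripper": 1,"x": 0,"y": 0,"z": 0,"ax": 0,"ay": 0,"az": 0}
    - {"gripper": 1,"x": 0,"y": 0,"z": 0,"ax": 0,"ay": 0,"az": 0}

```text
clock: 18.37
position: [590.2, 103.6, 99.8]
ee_rot: [0.777, 0.629, -0.001, -0.0]
contact_force: [0.3, -0.5, -0.6]
gripper_width: 0.2
grasp_force: 0.0
```

Emit:
send_rows:
  targets:
    - {"gripper": 1,"x": 0,"y": 0,"z": 0.4,"ax": 0,"ay": 0,"az": 0}
    - {"gripper": 1,"x": 0,"y": 0,"z": 0.4,"ax": 0,"ay": 0,"az": 0}
    - {"gripper": 1,"x": 0,"y": 0,"z": 0,"ax": 0,"ay": 0,"az": 0}

```text
clock: 18.62
position: [590.8, 104.2, 92.9]
ee_rot: [0.777, 0.63, 0.001, 0.0]
contact_force: [-0.1, -0.9, 0.7]
gripper_width: -0.3
grasp_force: 0.0
```

Emit:
send_rows:
  targets:
    - {"gripper": 1,"x": 0,"y": 0,"z": 0.4,"ax": 0,"ay": 0,"az": 0}
    - {"gripper": 1,"x": 0,"y": 0,"z": 0.3,"ax": 0,"ay": 0,"az": 0}
    - {"gripper": 1,"x": 0,"y": 0,"z": 0,"ax": 0,"ay": 0,"az": 0}

```text
clock: 18.87
position: [591.0, 104.0, 85.6]
ee_rot: [0.777, 0.63, 0.0, 0.0]
contact_force: [0.3, -0.9, 2.7]
gripper_width: -0.2
grasp_force: 1.1
```

Emit:
send_rows:
  targets:
    - {"gripper": 1,"x": 0,"y": 0,"z": 0.1,"ax": 0,"ay": 0,"az": 0}
    - {"gripper": 1,"x": 0,"y": 0,"z": 0.1,"ax": 0,"ay": 0,"az": 0}
    - {"gripper": 1,"x": 0,"y": 0,"z": 0,"ax": 0,"ay": 0,"az": 0}

```text
clock: 19.12
position: [591.0, 103.7, 83.9]
ee_rot: [0.777, 0.63, 0.0, 0.0]
contact_force: [1.1, -3.8, 3.8]
gripper_width: 0.1
grasp_force: 1.5
```

Emit:
send_rows:
  targets:
    - {"gripper": 1,"x": 0,"y": 0,"z": 0.15,"ax": 0,"ay": 0,"az": 0}
    - {"gripper": 1,"x": 0,"y": 0,"z": 0,"ax": 0,"ay": 0,"az": 0}
    - {"gripper": 1,"x": 0,"y": 0,"z": 0,"ax": 0,"ay": 0,"az": 0}

```text
clock: 19.37
position: [591.1, 103.7, 83.8]
ee_rot: [0.777, 0.63, 0.0, 0.001]
contact_force: [-2.5, -2.4, 9.1]
gripper_width: 0.2
grasp_force: 4.7
```

Bearing on the foot. I'll add a little more force and let the bubble settle.

Emit:
send_rows:
  targets:
    - {"gripper": 1,"x": 0,"y": 0,"z": 0.12,"ax": 0,"ay": 0,"az": 0}
    - {"gripper": 1,"x": 0,"y": 0,"z": 0,"ax": 0,"ay": 0,"az": 0}
    - {"gripper": 1,"x": 0,"y": 0,"z": 0,"ax": 0,"ay": 0,"az": 0}
    - {"gripper": 1,"x": 0,"y": 0,"z": 0,"ax": 0,"ay": 0,"az": 0}
    - {"gripper": 1,"x": 0,"y": 0,"z": 0,"ax": 0,"ay": 0,"az": 0}

```text
clock: 19.78
position: [591.2, 103.7, 83.8]
ee_rot: [0.776, 0.63, 0.001, 0.001]
contact_force: [-3.2, -3.0, 14.3]
gripper_width: -0.0
grasp_force: 7.1
```

Emit:
send_rows:
  targets:
    - {"gripper": 1,"x": 0,"y": 0,"z": 0,"ax": 0,"ay": 0,"az": 0}
    - {"gripper": 1,"x": 0,"y": 0,"z": 0,"ax": 0,"ay": 0,"az": 0}
    - {"gripper": 1,"x": 0,"y": 0,"z": 0,"ax": 0,"ay": 0,"az": 0}
    - {"gripper": 1,"x": 0,"y": 0,"z": 0,"ax": 0,"ay": 0,"az": 0}
    - {"gripper": 1,"x": 0,"y": 0,"z": 0,"ax": 0,"ay": 0,"az": 0}

```text
clock: 20.2
position: [591.2, 103.7, 83.8]
ee_rot: [0.776, 0.63, 0.001, 0.001]
contact_force: [-4.0, -2.6, 14.1]
gripper_width: -0.2
grasp_force: 7.1
```

Emit:
send_rows:
  targets:
    - {"gripper": 1,"x": 0,"y": 0,"z": 0,"ax": 0,"ay": 0,"az": 0}
    - {"gripper": 1,"x": 0,"y": 0,"z": 0,"ax": 0,"ay": 0,"az": 0}
    - {"gripper": 1,"x": 0,"y": 0,"z": 0,"ax": 0,"ay": 0,"az": 0}
    - {"gripper": 1,"x": 0,"y": 0,"z": 0,"ax": 0,"ay": 0,"az": 0}
    - {"gripper": 1,"x": 0,"y": 0,"z": 0,"ax": 0,"ay": 0,"az": 0}

```text
clock: 20.62
position: [591.2, 103.7, 83.8]
ee_rot: [0.776, 0.63, 0.001, 0.001]
contact_force: [-4.0, -2.9, 13.1]
gripper_width: 0.4
grasp_force: 7.1
```

Emit:
send_rows:
  targets:
    - {"gripper": 1,"x": 0,"y": 0,"z": 0,"ax": 0,"ay": 0,"az": 0}
    - {"gripper": 1,"x": 0,"y": 0,"z": 0,"ax": 0,"ay": 0,"az": 0}
    - {"gripper": 1,"x": 0,"y": 0,"z": 0,"ax": 0,"ay": 0,"az": 0}
    - {"gripper": 1,"x": 0,"y": 0,"z": 0,"ax": 0,"ay": 0,"az": 0}
    - {"gripper": 1,"x": 0,"y": 0,"z": 0,"ax": 0,"ay": 0,"az": 0}

```text
clock: 21.03
position: [591.1, 103.7, 83.7]
ee_rot: [0.776, 0.63, 0.001, 0.001]
contact_force: [-3.2, -2.2, 14.6]
gripper_width: -0.0
grasp_force: 7.1
```

```bash
python3 bub.py pics/b2.png
```

```text
21.0333 [591.14012546 103.7179666   83.74087395] [-3.21685938 -2.16828764 14.61942333]
[{'rect': [168.3, 98.6, 28.8, 30.9], 'score': 0.71}]
rect ((184.50001525878906, 108.5), (151.6053924560547, 38.013153076171875), 63.43495178222656) scale mm/px 0.42214862
hist white [  0   1   2   2   2   2   3   5   7   8   8   7  10  59  98 122 121 108
 108  47  14  15  10  16  14  15  17  16  18  18  20   7]
hist black [ 39   0   0   0   0   0   0   0   0   0 101   2   0   0   0   0   0   0
   0   0   0   0  84   0   0   0   0   0   0   0   0  19]
white med mm 1.9822985267968773
crop org 121 22 3.4285714285714284
```

View pics/b2.png

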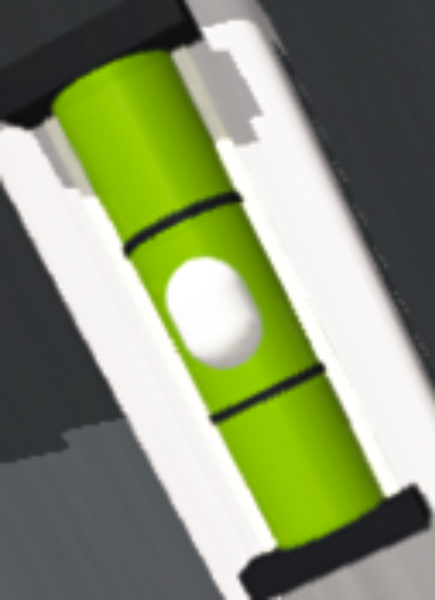

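The bubble, at (213,312) in the crop, sits midway between the marks at (183,222) and (268,395). The press force is a steady 14 N, so I'm handing in.

```bash
python3 -c "
from bench import arm
print(arm.job_done())"
```

```text
the job is handed in; nothing more can be done
None
```

I oiled the thread with one short press of the cap and let it spring back, then turned the foot about 1.4 rad clockwise. The job was handed in at about 21 s with the bubble midway between the marks and the level held down at about 14 N; the hand-in gave no verdict.

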